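# Tighten the code reader's window ring with the two-pin spanner

## Task

The brass ring that holds the window of the packing bench's code reader has worked loose. Take the blue-handled two-pin spanner from its orange rest, feel both pins gently right down into the ring's two holes while it is still loose, and only then turn the ring clockwise (seen from above) with the spanner until the ring comes up against its stop, without forcing it and without touching the glass; then stand the spanner back in its rest, pins down in the slot. Leave the other things on the bench where they are.

Things in the scene. Friction and masses are not known exactly. Their poses are not given: they have to be found in the camera images.
- reader: aluminium code reader fixed to the bench, a box 130 (its x) x 120 x 60 mm high; origin at the centre of its underside, z up. On the middle of its top sits the brass retaining ring: 66 mm across, 32 mm inside, face 72 mm above the bench. The spanner must never push on reader or ring with more than 40 N (leaning on it and driving the ring added together)
- ring (a joint): angle of the brass ring in rad, growing as it is turned clockwise seen from above (tightened); starts loose at 0 to 0.4, rigid stop at 1.25; about 0.25 N m turns it, else it stays put. At 0 the line through its two holes lies along the reader's x, but only to within 0.3 rad either way (the thread starts differently on each unit): feel or look for the holes
- window: dark red glass in the middle of the ring, 31 mm across, face 4 mm below the ring's; must not be pressed. Origin on the ring's axis, 60 mm above the bench; x as the reader's. The ring's two blind holes lie opposite each other, each 24 mm from this axis, 9.5 x 9.5 mm, 9 mm deep (floors 63 mm above the bench), with black side walls
- spanner_grip (a point): point to grip on the loose two-pin spanner (0.2 kg): centre of its blue upright handle block, 44 (spanner's x) x 14 (y, pinch here) x 46 mm tall; the block ends 24 mm below and 22 mm above this point. Under it a steel crossbar 74 x 20 x 12 mm along x, and under that two steel pins. Pin tips lie 48 mm below this point. z up as it stands; either way round is the same
- pin_a (a point): tip of one round pin (spanner's +x), 6 mm thick, 12 mm long, tapered over the last 1.5 mm; the two pins stand 48 mm apart along the spanner's x
- pin_b (a point): tip of the other pin (spanner's -x)
- rest: orange rest fixed to the bench, 100 (its x) x 60 x 24 mm high, with a slot 61 x 14 mm, 16 mm deep, in the middle of its top, long along its x; origin at the centre of its underside. The spanner stands here with both pins in the slot and its crossbar on the block's top (pin tips 12, grip point 60 mm above the bench), spanner's x along the rest's x
- spare_ring: a loose spare brass ring, 66 mm across, 10 mm high, WITHOUT holes, lying flat; origin at its underside centre; leave it alone
- marker: a black and white marker pen, about 130 mm long, 14 mm thick, lying down; origin at its underside; leave it alone
- cleaner: a white cleaner bottle, 44 mm across, 110 mm tall; origin at its underside centre; leave it alone
- carton: a small closed carton, 80 x 100 x 60 mm; origin at its underside centre; leave it alone
- wrench: an ordinary open-ended wrench lying flat (not the tool for this job); origin at its underside; leave it alone
- tape_roll: a roll of packing tape standing on its flat side, 90 mm across, 48 mm high; origin at its underside centre; leave it alone
Not all that is in view belongs to the job. What is meant by the rest is not turquoise, and is the smaller of those in its own colour. Of the things that look like the part that bears spanner_grip, the smaller one is meant.

How it is judged:
On the way, in this order (a step that is already met when the one before it is completed fails the run):
1. both pins are well down in the ring's holes while the ring is still loose (height (world z) of each of pin_a, pin_b below 0.067 m and horizontal distance between spanner_grip and window below 0.008 m and angle between spanner_grip's own z axis and vertical below 0.12 rad and value of joint ring below 0.75 rad), for 0.2 s.
2. the ring has been turned to its stop, the pins still in the holes (height (world z) of each of pin_a, pin_b below 0.067 m and horizontal distance between spanner_grip and window below 0.008 m and angle between spanner_grip's own z axis and vertical below 0.12 rad and value of joint ring above 1.21 rad), for 0.2 s.
At the end, for the whole second after the job is handed in: the ring is tight (within 0.05 rad of its stop) and the released spanner stands at rest in the slot of its rest: grip point within 10 mm of the rest's middle, pin tips no more than 16 mm above the bench, upright within 0.1 rad, in line with the slot within 0.25 rad, either way round (value of joint ring above 1.2 rad and horizontal distance between spanner_grip and rest below 0.01 m and height (world z) of each of pin_a, pin_b below 0.016 m and angle between spanner_grip's own z axis and vertical below 0.1 rad and angle between the x axis of spanner_grip and the x axis of rest, either way round below 0.25 rad and linear speed of spanner below 0.02 m/s); the robot touches nothing.
It fails at once if the spanner pushes on the reader or its ring with more than 40 N (contact force between spanner and reader above 40 N).
It fails at once if the glass is pressed by the spanner (contact force between spanner and window above 1 N).
It fails at once if the gripper or arm knocks against the reader (contact force between any of the arm, the fingers and reader above 10 N).
It fails at once if another thing on the bench is displaced by more than 30 mm (distance of any of spare_ring, marker, cleaner, carton, wrench, tape_roll from where it was at the start of the episode above 0.03 m).
It also fails if it takes over 72 s, if anything falls off the work surface, if the arm or the gripper's body presses on something with over 40 N, if the wrist force passes 120 N, or if a joint passes its speed limit or range.

## Robot

A 6-joint arm with a two-finger parallel gripper is mounted at the origin on the work surface. World frame = base frame: x ahead of the robot, y to its left, z up, the work surface at z = 0. Lengths are in m, angles in rad, forces in N, time in s.
With the tool pointing down it reaches from about 0.425 to 0.95 m from the base axis. Payload 3.5 kg.
Tool frame: the origin (TCP) lies at the very end of the fingers, on their centre line; the grasp point (between the pads) lies 19 mm behind it; z points along the fingers, y is the line along which they close (so a half turn about z gives the same grasp; the last joint's range is limited). The gripper opens to 85 mm and grips with 20 to 120 N. Pads are 22 mm wide; open, the fingers measure 114 mm over their backs; the gripper's body (76 mm by 85 mm) begins 54 mm behind the grasp point. The pads swing forward as they close: fully open they stand 13 mm farther back than shut.
Start: joints at [-0.15, 0.286, 1.577, -0, 1.279, -0.15], TCP at [0.675, 0, 0.231] pointing down, gripper open.
Joint ranges: [-2.77, 2.77], [-0.9, 2.22], [0.21, 2.48], [-1.53, 4.67], [0.24, 2.81], [-2.84, 2.84]. Speed limits (rad/s): [2.79, 2.79, 3.14, 3.14, 3.14, 3.14].

## Interface

Orientations are given as a unit quaternion [x, y, z, w].
In Python, from plant import ctrl gives the robot as it stands.
- The arm moves only by the tool carry_out, never from a script. Its argument "deltas" is one flat list of numbers, 6 for each row, row after row: the shift along the tool's x, y, z in m, then the turn, a rotation vector about the tool's x, y, z in rad. A call has 1 to 5 rows; each row is the pose to reach, as a shift and turn from the pose commanded when the call began, along the tool's axes at that moment; what a row does not reach only later rows make up. A row lasts 1/8 s, in which the tool goes at most 62.5 mm and 10.7 degrees, less where a joint would pass 70% of its speed; a pose out of reach is approached as far as the arm can. A call with a gripper value outside its range is refused whole. "grip" is the opening in per cent of the stroke, from 0 (shut) to 100 (fully open), set as the call begins (left out, the last holds). The fingers move at their own pace and stop on an object; "grip_force" is the grip in N (left out, the last holds). Time passes only in rows, so rows that repeat a pose let the fingers close. It gives the time, the measured TCP pose, the force, the opening and the grip force at its end, in the units of the state.
- ctrl.get_state(): the state, without advancing time (a new reading comes with each control period).
- ctrl.read_camera(name): name is "scene" or "side" or "wrist"; returns (picture, depth): 480x640x3 uint8, red, green, blue; 480x640 float32, m along the optical axis (not along the pixel's ray), 0 where there is no reading.
- ctrl.camera_model(name): a dict with "intrinsics" (3x3 intrinsics, pixels), "extrinsics" (4x4, takes a point from world to camera coordinates); the wrist camera has in their place "hand_eye" (4x4, takes a point from camera to tool coordinates, whose origin is the TCP and whose axes are the flange's). Camera axes: x right, y down, z forward; pixel columns grow to the right and rows downward; lengths in m; the calibration is good to about 2 mm. A picture is of the moment at which its call begins: read the wrist's pose just before it. camera_model takes no time and is no camera call.
- ctrl.sign_off(): hands the job in; it is judged then, once.
Trained networks look in the newest picture that a camera, given by its name, has taken for a name from the list of things; names that differ only in an ending like _2 or _b are one class to them, and where a whole thing is asked for, a point or a joint stands for the part that bears it (a point fixed in the world has none). Each returns a list of dicts, best first, with "score" (0 to 1); they miss things now and then, are a little off and sometimes report something else, mostly with a low value. They report only what shows in the picture. A call takes as long as a camera call. They do not tell look-alikes from the thing itself.
- ctrl.find_in(camera, query): "uv" ([column, row] in pixels, amid what is visible of it).
The state is a dict: "time": time; "qpos": joint angles; "dq": joint speeds; "joint_efforts": joint torques, N m; "eef_pos": TCP position; "tcp_rot": TCP orientation; "contact_force": force on the tool from outside, world axes, zero at the start; "wrist_torque": the same for the moment, N m; "opening": opening from 0.0 (shut) to 1.0 (fully open); "finger_force": force on a finger pad.
Only numpy, scipy, OpenCV 4.12 (cv2) and the standard library are available. Lean on these libraries where they do the work, as an engineer would, in place of code of your own. Each camera call takes 0.05 s, during which the arm holds its last target. There are 200 camera calls.

## Working session

There is one attempt and no reset: what is moved stays moved. The work goes in short steps, Python scripts to look and compute and a tool call to move; the robot and the scene stay as the last step left them, time stands still between calls to the robot, and variables do not carry over. Pictures are saved under pics/ and viewed, at most 10 in all, crops included, and the job is handed in when it is done.

Besides the shell and the picture viewer there is one more tool, called after "Call:" as name(argument=value, ...) on one line, values as JSON. carry_out: Moves the arm, as the interface text tells. Its arguments: {"type":"object","properties":{"deltas":{"type":"array"},"grip":{"type":"number"},"grip_force":{"type":"number"}},"required":["deltas"]}

```bash
mkdir -p pics; ls
cat > h.py <<'E'
import numpy as np, cv2
from scipy.spatial.transform import Rotation as R
from plant import ctrl
def T_of(st):
    T=np.eye(4);T[:3,:3]=R.from_quat(st['tcp_rot']).as_matrix();T[:3,3]=st['eef_pos'];return T
def shot(cam):
    st=ctrl.get_state(); im,d=ctrl.read_camera(cam); m=ctrl.camera_model(cam)
    if cam=='wrist':
        M=T_of(st)@np.array(m['hand_eye'])
        m=dict(m); K=m.get('intrinsics')
    else: M=np.linalg.inv(np.array(m['extrinsics'])); K=m['intrinsics']
    return im,d,np.array(K),M
def cloud(d,K,M):
    v,u=np.mgrid[:d.shape[0],:d.shape[1]]
    P=np.stack([(u-K[0,2])/K[0,0]*d,(v-K[1,2])/K[1,1]*d,d],-1)
    return P@M[:3,:3].T+M[:3,3]
def save(n,im): cv2.imwrite('pics/'+n+'.png',im[:,:,::-1])
E
python3 - <<'E'
from h import *
print(ctrl.camera_model('wrist'))
ims=[]
for c in ['scene','side']:
    im,d,K,M=shot(c); np.savez(c,im=im,d=d,K=K,M=M); P=cloud(d,K,M)
    save(c,im)
    for q in ['reader','ring','window','spanner_grip','rest','spare_ring','carton','tape_roll','cleaner','marker','wrench']:
        for r in ctrl.find_in(c,q)[:3]:
            u,v=np.round(r['uv']).astype(int); print(c,q,round(r['score'],2),u,v,np.round(P[v,u],3))
print(ctrl.get_state())
E
```

```text
pics
{'intrinsics': array([[428.86370358,   0.        , 321.34805637],
       [  0.        , 428.86370358, 241.29611069],
       [  0.        ,   0.        ,   1.        ]]), 'hand_eye': array([[ 4.30107595e-05, -9.66037334e-01, -2.58402531e-01,
         6.47687665e-02],
       [ 9.99999395e-01,  3.25490891e-04, -1.05039845e-03,
         3.65621725e-04],
       [ 1.09883179e-03, -2.58402330e-01,  9.66036764e-01,
        -1.43324063e-01],
       [ 0.00000000e+00,  0.00000000e+00,  0.00000000e+00,
         1.00000000e+00]])}
scene reader 0.6 225 242 [ 0.527 -0.176  0.075]
scene ring 0.67 228 240 [ 0.523 -0.169  0.076]
scene spanner_grip 0.87 381 222 [0.516 0.182 0.086]
scene spanner_grip 0.66 357 374 [0.87  0.082 0.091]
scene rest 0.94 431 158 [0.276 0.355 0.01 ]
scene rest 0.89 382 236 [0.52  0.188 0.032]
scene rest 0.57 352 174 [0.313 0.142 0.016]
scene carton 0.9 411 319 [0.75  0.213 0.059]
scene carton 0.19 380 238 [0.526 0.182 0.034]
scene tape_roll 0.82 179 330 [ 0.706 -0.286  0.014]
scene marker 0.62 383 237 [0.515 0.192 0.02 ]
scene marker 0.61 310 287 [0.626 0.008 0.01 ]
scene
[... 926 characters left out ...]
.50003658e-01,  2.86274080e-01,  1.57670611e+00,  1.11886631e-05,
        1.27859620e+00, -1.50025952e-01]), 'dq': array([ 9.37273802e-04,  2.13121859e-04,  3.91763673e-05, -1.32941912e-03,
        2.69368436e-03,  8.15914566e-05]), 'joint_efforts': array([ 2.29489469e-04, -4.05976260e+01, -2.92931467e+01, -1.67716357e-04,
        5.35381569e-04, -9.63617367e-06]), 'eef_pos': array([6.74984959e-01, 3.20983619e-05, 2.31338851e-01]), 'tcp_rot': array([7.07100039e-01, 7.07113524e-01, 9.13885998e-06, 3.36679204e-06]), 'contact_force': array([ 0.13981199, -0.14871429,  0.281246  ]), 'wrist_torque': array([-0.00122322,  0.03602254, -0.00509176]), 'finger_force': 0.0, 'opening': 1.0020232501674113}
```

View pics/scene.png

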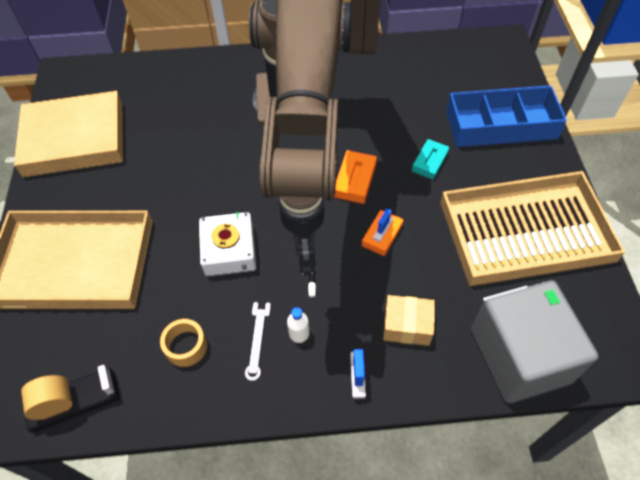

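View pics/side.png

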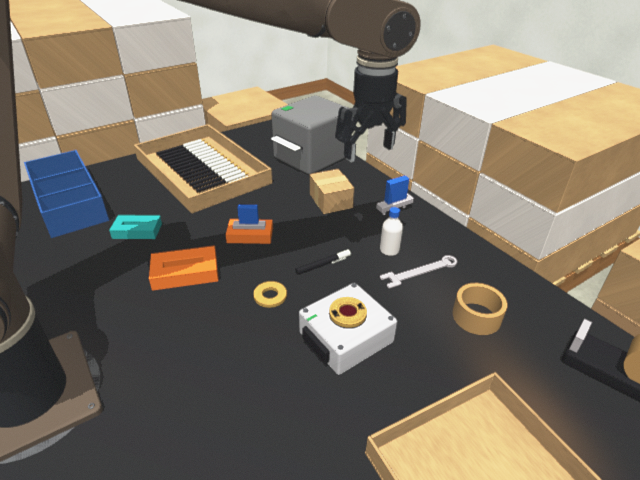

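Scene: the spanner (blue handle) stands in the smaller orange rest at (381,230). The reader with the brass ring is at (227,240), and the holes show dark in the side view near (335,320) and (362,312). The bigger orange rest, the turquoise rest and the second spanner at (358,375) are decoys. Next I look from above the rest.

Call:
carry_out(deltas=[0.045,-0.038,0,0,0,0,0.09,-0.077,0,0,0,0,0.135,-0.115,0,0,0,0,0.18,-0.155,0,0,0,0,0.18,-0.155,0,0,0,0])

```text
time: 1.82
eef_pos: [0.5175, 0.1827, 0.2315]
tcp_rot: [0.705, 0.709, 0.0, -0.0]
contact_force: [-0.0, 0.3, 0.4]
opening: 0.995
finger_force: 0.0
```

Run:
```python
from h import *
im,d,K,M=shot('wrist'); np.savez('w1',im=im,d=d,K=K,M=M); save('w1',im); P=cloud(d,K,M)
print(np.round(ctrl.get_state()['eef_pos'],4),M[:3,3])
hsv=cv2.cvtColor(im,cv2.COLOR_RGB2HSV);h,s,v=hsv[...,0],hsv[...,1],hsv[...,2]
def rect(n,m):
    m=m&(d>0); q=P[m]
    if len(q)<30: print(n,len(q));return
    (c,wh,a)=cv2.minAreaRect((q[:,:2]*1000).astype(np.float32)); print(n,len(q),np.round(c,1),np.round(wh,1),round(a,1),'med z',np.median(q[:,2]))
z=P[...,2]
blue=(h>100)&(h<130)&(s>120)&(v>60); org=(h>3)&(h<18)&(s>150)&(v>60)
rect('blue',blue&(z>.05)); rect('bluetop',blue&(z>.076)&(z<.09)); rect('orange top',org&(z>.019)&(z<.03))
rect('steel',(z>.028)&(z<.042)&(s<80)&(np.hypot(P[...,0]-.52,P[...,1]-.185)<.06))
print(np.unique(np.round(z[blue],2),return_counts=True))
```

```text
[0.519  0.1814 0.2317] [0.51757042 0.24742969 0.37484097]
blue 1235 [618.3 106.8] [ 48.2 337.8] 49.0 med z 0.08258955074440844
bluetop 1154 [496.7 191.7] [13.5 42.5] 55.7 med z 0.08261434631935177
orange top 4951 [418.  164.7] [276.7 135.1] 10.4 med z 0.024740710349580308
steel 1149 [496.6 191.4] [20.  73.5] 55.7 med z 0.03650613837147121
(array([0.05, 0.06, 0.07, 0.08, 0.09, 0.1 , 0.29, 0.3 , 0.37]), array([  22,   20,   19, 1155,    1,   27,    1,    1,   11]))
```

View pics/w1.png

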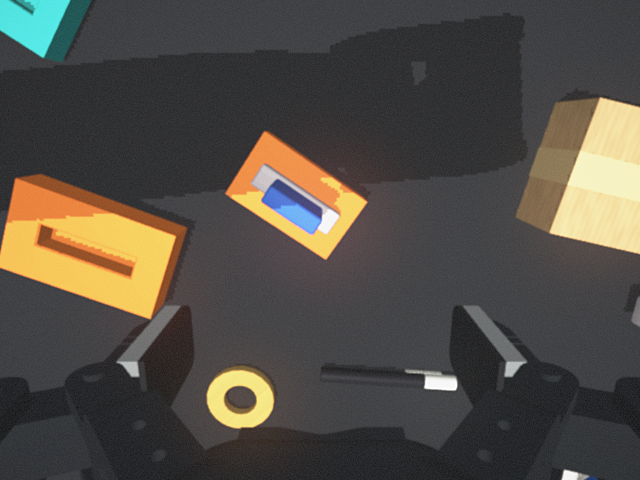

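Call:
carry_out(deltas=[-0.06,0,0,0,0,0,-0.12,0,0,0,0,0,-0.18,0,0,0,0,0,-0.24,0,0,0,0,0,-0.3,0,0,0,0,0])

```text
time: 2.5
eef_pos: [0.5201, -0.1235, 0.2317]
tcp_rot: [0.708, 0.706, 0.0, 0.001]
contact_force: [1.0, 0.4, 0.6]
opening: 1.004
finger_force: 0.0
```

Call:
carry_out(deltas=[-0.055,-0.005,0.01,0,0,0,-0.07,-0.005,0.03,0,0,0,-0.07,-0.005,0.03,0,0,0,-0.07,-0.005,0.03,0,0,0])

```text
time: 3.0
eef_pos: [0.5151, -0.1891, 0.2012]
tcp_rot: [0.707, 0.707, 0.0, -0.0]
contact_force: [0.1, -0.3, 0.3]
opening: 1.001
finger_force: 0.0
```

```bash
cat >> h.py <<'E'
def ring(name):
    im,d,K,M=shot('wrist'); np.savez(name,im=im,d=d,K=K,M=M); save(name,im); P=cloud(d,K,M)
    st=ctrl.get_state(); print('eef',np.round(st['eef_pos'],4),'q',np.round(st['qpos'],3),'R',np.round(T_of(st)[:2,:2],3).tolist())
    h,s,v=cv2.split(cv2.cvtColor(im,cv2.COLOR_RGB2HSV)); z=P[...,2]
    m=(z>.068)&(z<.078)&(h>12)&(h<35)&(s>80)
    c=np.median(P[m],0); m&=np.hypot(P[...,0]-c[0],P[...,1]-c[1])<.045
    mm=(m*255).astype(np.uint8); n,l,stt,_=cv2.connectedComponentsWithStats(mm); k=1+np.argmax(stt[1:,4])
    q=P[l==k]; print('zmed',np.median(q[:,2]),len(q))
    cnt=max(cv2.findContours((l==k).astype(np.uint8),cv2.RETR_EXTERNAL,cv2.CHAIN_APPROX_NONE)[0],key=len)
    zf=np.median(q[:,2])
    def ray(uv):
        r=(np.c_[uv,np.ones(len(uv))]@np.linalg.inv(K).T)@M[:3,:3].T
        return M[:3,3]+r*((zf-M[2,3])/r[:,2])[:,None]
    e=ray(cnt[:,0,:].astype(float)); (cx,cy),ax,a=cv2.fitEllipse((e[:,:2]*1000).astype(np.float32)); print('ring centre',round(cx,2),round(cy,2),'axes',np.round(ax,1))
    # top-down rectified view 0.1 mm... 0.2 mm/px, 80x80 mm
    g=np.arange(-40,40,.2); X,Y=np.meshgrid(cx+g,cy-g); W=np.stack([X/1000,Y/1000,np.full_like(X,zf)],-1)
    C=(W-M[:3,3])@M[:3,:3]; U=(C@K.T); mp=(U[...,:2]/U[...,2:]).astype(np.float32)
    top=cv2.remap(im,mp[...,0],mp[...,1],cv2.INTER_LINEAR); save(name+'_top',top)
    g1=cv2.cvtColor(top,cv2.COLOR_RGB2GRAY).astype(float); r=np.hypot(X-cx,Y-cy); th=np.degrees(np.arctan2(Y-cy,X-cx))
    sel=(r>18)&(r<31); dk=(sel&(g1<70)).astype(np.uint8)
    n,l,stt,ce=cv2.connectedComponentsWithStats(dk)
    for k in range(1,n):
        if stt[k,4]>150:
            px,py=-40+ce[k][0]*.2,40-ce[k][1]*.2; print('dark',stt[k,4],round(px,1),round(py,1),'r',round(np.hypot(px,py),1),'ang',round(np.degrees(np.arctan2(py,px)),1))
    return cx,cy
E
python3 -c "
from h import *
ring('r1')"
```

```text
eef [ 0.5154 -0.1889  0.2018] q [-0.536  0.035  1.916  0.     1.189 -0.538] R [[-0.001, 1.0], [1.0, 0.001]]
zmed 0.07251330539749773 5409
ring centre 503.2 -178.57 axes [63.8 64.4]
dark 1899 -23.8 4.2 r 24.2 ang 170.0
dark 782 22.3 -8.3 r 23.8 ang -20.5
```

```bash
python3 -c "
import cv2,numpy as np
a=cv2.imread('pics/r1.png');b=cv2.imread('pics/r1_top.png');b=cv2.resize(b,(480,480));cv2.imwrite('pics/r1v.png',cv2.resize(np.hstack([a[:, 160:480],b]),(800,480)))"
```

```text
(no output)
```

View pics/r1v.png

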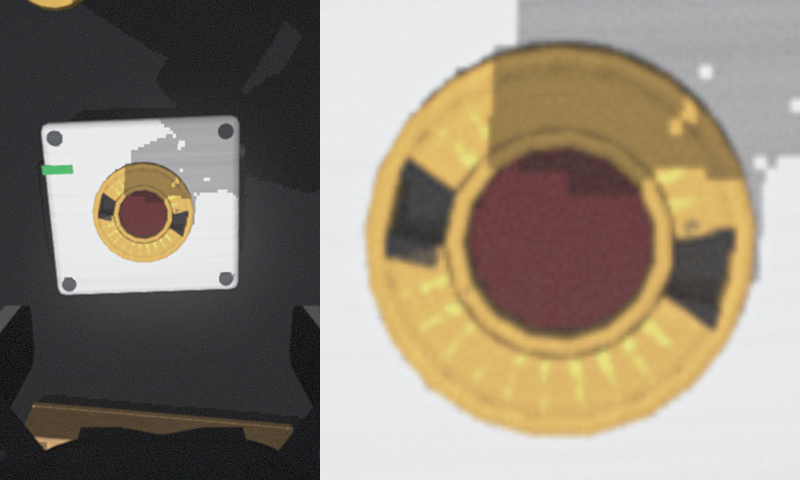

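Call:
carry_out(deltas=[0.005,-0.006,0,0,0,-0.18,0.01,-0.012,0,0,0,-0.36,0.01,-0.012,0,0,0,-0.54,0.01,-0.012,0,0,0,-0.72,0.01,-0.012,0,0,0,-0.9])

```text
time: 3.68
eef_pos: [0.5037, -0.1786, 0.2024]
tcp_rot: [0.325, 0.946, -0.0, 0.001]
contact_force: [0.2, 0.5, 0.9]
opening: 0.999
finger_force: 0.0
```

Call:
carry_out(deltas=[0,0,0,0,0,-0.18,0,0,0,0,0,-0.36,0,0,0,0,0,-0.45,0,0,0,0,0,-0.45])

```text
time: 4.18
eef_pos: [0.5036, -0.1788, 0.2022]
tcp_rot: [0.11, 0.994, -0.0, 0.001]
contact_force: [0.1, -0.9, -0.4]
opening: 1.0
finger_force: 0.0
```

```bash
python3 -c "
from h import *
ring('r2')
a=cv2.imread('pics/r2.png');b=cv2.imread('pics/r2_top.png');b=cv2.resize(b,(480,480));cv2.imwrite('pics/r2v.png',cv2.resize(np.hstack([a[:, 160:480],b]),(800,480)))"
```

```text
eef [ 0.5035 -0.179   0.2021] q [-5.320e-01  1.000e-03  1.950e+00  0.000e+00  1.189e+00 -1.882e+00] R [[-0.976, 0.219], [0.219, 0.976]]
zmed 0.07246312732978014 5316
ring centre 502.52 -178.81 axes [64.1 64.5]
dark 276 -23.9 1.3 r 24.0 ang 177.0
dark 1496 23.1 -6.0 r 23.8 ang -14.6
```

View pics/r2v.png

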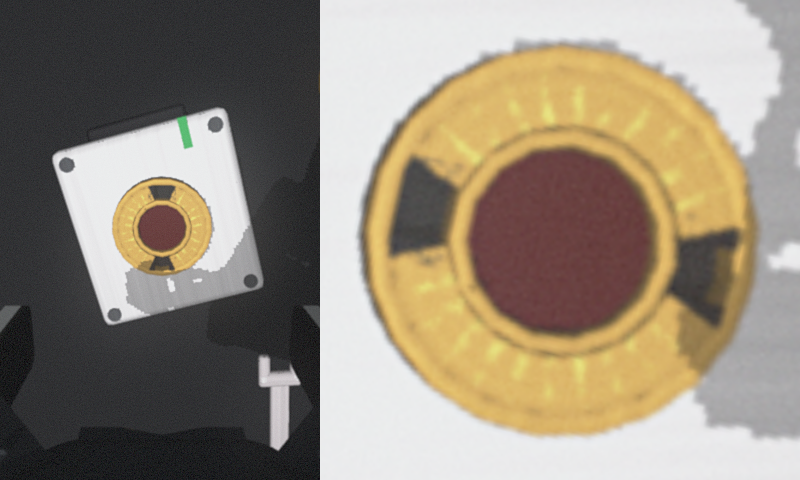

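Both views agree: ring centre is about (502.8, −178.7) mm and the hole line is at −12.3°, which matches the current tool yaw. Now back to the spanner.

Call:
carry_out(deltas=[0.0145,0.0595,0,0,0,0.1,0.029,0.119,0,0,0,0.2,0.0435,0.1785,0,0,0,0.3,0.058,0.238,0,0,0,0.379,0.0725,0.2975,0,0,0,0.379])

```text
time: 4.85
eef_pos: [0.4971, 0.1286, 0.202]
tcp_rot: [0.296, 0.955, 0.0, 0.001]
contact_force: [1.4, -0.2, -0.3]
opening: 0.997
finger_force: 0.0
```

```bash
cat > sp.py <<'E'
from h import *
import sys
def go(n,tx,ty,ta):
    im,d,K,M=shot('wrist'); np.savez(n,im=im,d=d,K=K,M=M); save(n,im); P=cloud(d,K,M); st=ctrl.get_state();T=T_of(st)
    print(np.round(T[:3,3],4),'yaw',np.degrees(np.arctan2(T[1,0],T[0,0])))
    h,s,v=cv2.split(cv2.cvtColor(im,cv2.COLOR_RGB2HSV)); z=P[...,2]; near=np.hypot(P[...,0]-.4966,P[...,1]-.1916)<.07
    for nm,m in [('blue',(h>100)&(h<130)&(s>120)&(z>.076)&(z<.09)),('bar',(z>.031)&(z<.041)&(s<80)),('orange',(h>3)&(h<18)&(s>150)&(z>.019)&(z<.029))]:
        q=P[m&near]; 
        if len(q)<50: print(nm,len(q)); continue
        r=cv2.minAreaRect((q[:,:2]*1000).astype(np.float32)); print(nm,np.round(r[0],1),np.round(r[1],1),round(r[2],1),round(float(np.median(q[:,2])),4))
        w=np.array([r[0][0]/1000,r[0][1]/1000,0])-T[:3,3]; print('   tool-frame offset',np.round(T[:3,:3].T@w,4))
go(sys.argv[1],0,0,0)
E
python3 sp.py s1
```

```text
[0.496  0.135  0.2021] yaw 145.86498341862642
blue [496.  191.1] [13.  42.7] 56.1 0.0826
   tool-frame offset [0.0311 0.0454 0.2024]
bar [496.2 191. ] [20.  73.1] 56.5 0.0365
   tool-frame offset [0.0308 0.0454 0.2024]
orange [496.6 191.3] [60.5 99.9] 55.8 0.0247
   tool-frame offset [0.0307 0.0459 0.2024]
```

Call:
carry_out(deltas=[0.031,0.0455,0.03,0,0,0,0.031,0.0455,0.06,0,0,0,0.031,0.0455,0.09,0,0,0,0.031,0.0455,0.12,0,0,0,0.031,0.0455,0.12,0,0,0])

```text
time: 5.52
eef_pos: [0.4953, 0.1814, 0.079]
tcp_rot: [0.295, 0.955, -0.001, -0.003]
contact_force: [-0.2, -0.2, 0.6]
opening: 1.0
finger_force: 0.0
```

```bash
python3 sp.py s2; python3 -c "
from h import *
print(ctrl.get_state()['contact_force'])"
```

```text
[0.4968 0.1815 0.0809] yaw 145.62454771845572
blue [496.5 191.1] [13.2 43.6] 56.5 0.0826
   tool-frame offset [0.0056 0.0079 0.0809]
bar [496.2 191.5] [19.6 73. ] 56.0 0.0365
   tool-frame offset [0.006  0.008  0.0809]
orange [496.9 191.1] [ 60.4 100.5] 56.0 0.0247
   tool-frame offset [0.0053 0.0081 0.0809]
[-0.12009542 -0.37866058  1.29916133]
```

Call:
carry_out(deltas=[0.0055,0.0075,0,0,0,0,0.0055,0.0075,0.018,0,0,0,0.0055,0.0075,0.035,0,0,0,0.0055,0.0075,0.035,0,0,0,0.0055,0.0075,0.035,0,0,0])

```text
time: 6.2
eef_pos: [0.4971, 0.1904, 0.046]
tcp_rot: [0.296, 0.955, -0.0, -0.0]
contact_force: [-0.2, -0.0, 0.5]
opening: 1.002
finger_force: 0.0
```

Call:
carry_out(deltas=[0,0,0,0,0,0,0,0,0,0,0,0])

```text
time: 6.45
eef_pos: [0.4976, 0.1906, 0.0469]
tcp_rot: [0.295, 0.955, 0.0, 0.0]
contact_force: [-0.6, -0.1, 0.1]
opening: 1.0
finger_force: 0.0
```

```bash
python3 sp.py s3; python3 -c "
from h import *
print(ctrl.get_state()['contact_force'])"
```

```text
[0.4975 0.1906 0.0468] yaw 145.63161036940636
blue [496.6 191.3] [13.5 43.7] 55.8 0.0825
   tool-frame offset [0.0012 0.     0.0468]
bar [479.9 202.4] [19.7 34. ] 55.8 0.0365
   tool-frame offset [ 0.0213 -0.0002  0.0468]
orange [496.9 190.9] [ 60.4 100.8] 55.9 0.0247
   tool-frame offset [ 0.0007 -0.0001  0.0468]
[-0.34251893 -0.33262213 -1.14879795]
```

Call:
carry_out(deltas=[0.001,0,0.002,0,0,0,0.001,0,0.002,0,0,0,0.001,0,0.002,0,0,0,0.001,0,0.002,0,0,0,0.001,0,0.002,0,0,0], grip=0, grip_force=80)

```text
time: 7.12
eef_pos: [0.4964, 0.1911, 0.0445]
tcp_rot: [0.295, 0.955, -0.0, 0.0]
contact_force: [-0.9, -0.2, 1.2]
opening: 0.156
finger_force: 78.1
```

Call:
carry_out(deltas=[0,0,0,0,0,0,0,0,0,0,0,0,0,0,0,0,0,0])

```text
time: 7.5
eef_pos: [0.4965, 0.1911, 0.0445]
tcp_rot: [0.295, 0.955, 0.0, 0.0]
contact_force: [-1.1, -0.2, 2.2]
opening: 0.153
finger_force: 78.1
```

Call:
carry_out(deltas=[0,0,-0.02,0,0,0,0,0,-0.06,0,0,0,0,0,-0.1,0,0,0,0,0,-0.13,0,0,0,0,0,-0.13,0,0,0])

```text
time: 8.12
eef_pos: [0.4978, 0.1914, 0.1765]
tcp_rot: [0.295, 0.955, 0.001, 0.002]
contact_force: [-0.4, 0.5, -2.4]
opening: 0.153
finger_force: 78.2
```

Call:
carry_out(deltas=[-0.02,-0.03,0,0,0,0,-0.05,-0.07,0,0,0,0,-0.08,-0.113,0,0,0,0,-0.11,-0.155,0,0,0,-0.1,-0.14,-0.197,0,0,0,-0.2])

```text
time: 8.75
eef_pos: [0.4991, -0.0517, 0.1714]
tcp_rot: [0.197, 0.98, 0.0, -0.002]
contact_force: [0.6, 0.4, -2.3]
opening: 0.153
finger_force: 78.5
```

```bash
cat > to.py <<'E'
from h import *
import sys
# target x y z yaw(deg) -> delta in tool axes from measured pose
x,y,z,yaw=map(float,sys.argv[1:5]); st=ctrl.get_state(); T=T_of(st)
t=np.radians(yaw); X=np.array([np.cos(t),np.sin(t),0]); Z=np.array([0,0,-1.]); Rt=np.c_[X,np.cross(Z,X),Z]
print('t',st['time'],'pos',np.round(T[:3,3],4),'yaw',round(np.degrees(np.arctan2(T[1,0],T[0,0])),2),'q6',round(st['qpos'][5],3),'F',np.round(st['contact_force'],1),'M',np.round(st['wrist_torque'],2))
print('shift',np.round(T[:3,:3].T@(np.array([x,y,z])-T[:3,3]),4),'rot',np.round(R.from_matrix(T[:3,:3].T@Rt).as_rotvec(),4))
E
python3 to.py .5028 -.1787 .15 167.5
```

```text
t 8.75 pos [ 0.4991 -0.0517  0.1714] yaw 157.28 q6 -1.48 F [ 0.6  0.4 -2.3] M [ 0.02 -0.07  0.01]
shift [-0.0526 -0.1157  0.0212] rot [ 1.000e-04 -4.200e-03 -1.784e-01]
```

Call:
carry_out(deltas=[-0.018,-0.04,0.007,0,0,-0.09,-0.036,-0.08,0.014,0,0,-0.178,-0.0526,-0.1157,0.021,0,0,-0.178,-0.0526,-0.1157,0.03,0,0,-0.178,-0.0526,-0.1157,0.035,0,0,-0.178])

```text
time: 9.38
eef_pos: [0.5026, -0.1765, 0.1364]
tcp_rot: [0.111, 0.994, 0.001, -0.002]
contact_force: [0.4, 0.1, -1.4]
opening: 0.155
finger_force: 78.6
```

Call:
carry_out(deltas=[0,0,0,0,0,0,0,0,0,0,0,0])

```text
time: 9.62
eef_pos: [0.5043, -0.1767, 0.1393]
tcp_rot: [0.11, 0.994, 0.0, 0.0]
contact_force: [0.4, -0.3, -1.8]
opening: 0.156
finger_force: 78.7
```

```bash
python3 to.py .5028 -.1787 .12 167.5; python3 -c "
from h import *
im,d,K,M=shot('wrist'); np.savez('c1',im=im,d=d,K=K,M=M); s,_,_,_=shot('side')
save('c1',np.hstack([cv2.resize(im[60:400,120:520],(400,340)),cv2.resize(s[220:390,270:470],(400,340))]))"; python3 to.py .5028 -.1787 .12 167.5
```

```text
t 9.625 pos [ 0.5043 -0.1767  0.1393] yaw 167.37 q6 -1.877 F [ 0.4 -0.3 -1.8] M [ 0.05  0.03 -0.  ]
shift [ 0.001  -0.0023  0.0193] rot [ 0.0001  0.0001 -0.0022]
t 9.725 pos [ 0.5045 -0.1771  0.1398] yaw 167.36 q6 -1.878 F [-0.   1.  -2.6] M [-0.02  0.01  0.02]
shift [ 0.0013 -0.002   0.0198] rot [-0.0003  0.0009 -0.0025]
```

View pics/c1.png

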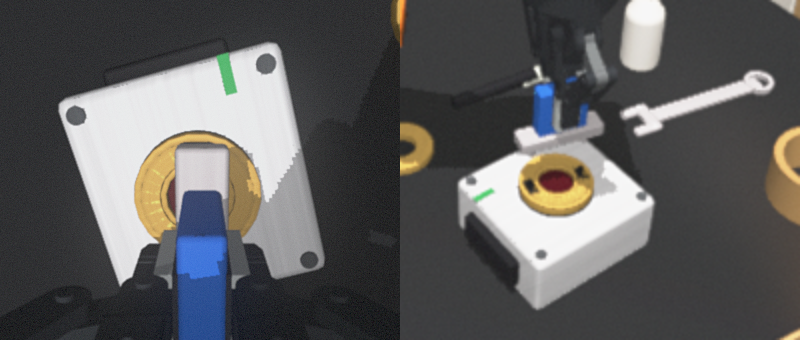

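Call:
carry_out(deltas=[0.0012,-0.002,0.01,0,0,0,0.0012,-0.002,0.02,0,0,0,0.0012,-0.002,0.03,0,0,0,0.0012,-0.002,0.03,0,0,0,0.0012,-0.002,0.03,0,0,0])

```text
time: 10.35
eef_pos: [0.5026, -0.1794, 0.1093]
tcp_rot: [0.111, 0.994, 0.0, -0.0]
contact_force: [0.4, -0.5, -3.2]
opening: 0.153
finger_force: 78.6
```

Call:
carry_out(deltas=[0,0,0,0,0,0,0,0,0,0,0,0])

```text
time: 10.6
eef_pos: [0.5028, -0.1794, 0.1098]
tcp_rot: [0.111, 0.994, -0.0, 0.0]
contact_force: [0.1, -0.0, -2.5]
opening: 0.155
finger_force: 78.6
```

```bash
python3 to.py .5028 -.1787 .102 167.5
```

```text
t 10.6 pos [ 0.5028 -0.1794  0.1098] yaw 167.29 q6 -1.882 F [ 0.1 -0.  -2.5] M [ 0.02  0.02 -0.01]
shift [0.0002 0.0007 0.0078] rot [-0.0003  0.0008 -0.0036]
```

Call:
carry_out(deltas=[0,0.0006,0.002,0,0,0,0,0.0006,0.004,0,0,0,0,0.0006,0.005,0,0,0,0,0.0006,0.0065,0,0,0])

```text
time: 11.1
eef_pos: [0.5027, -0.1787, 0.1027]
tcp_rot: [0.111, 0.994, -0.0, -0.0]
contact_force: [0.1, 0.2, -2.3]
opening: 0.152
finger_force: 78.6
```

Call:
carry_out(deltas=[0,0,0.0005,0,0,0,0,0,0.001,0,0,0])

```text
time: 11.35
eef_pos: [0.5027, -0.1787, 0.1018]
tcp_rot: [0.111, 0.994, -0.0, 0.0]
contact_force: [0.6, -0.5, -1.3]
opening: 0.155
finger_force: 78.6
```

Call:
carry_out(deltas=[0,0,0.001,0,0,0,0,0,0.002,0,0,0,0,0,0.003,0,0,0])

```text
time: 11.72
eef_pos: [0.5027, -0.1787, 0.0988]
tcp_rot: [0.111, 0.994, 0.0, 0.0]
contact_force: [0.4, 0.1, -1.7]
opening: 0.151
finger_force: 78.6
```

Call:
carry_out(deltas=[0,0,0.0007,0,0,0,0,0,0.0013,0,0,0,0,0,0.0013,0,0,0])

```text
time: 12.1
eef_pos: [0.5026, -0.1787, 0.0975]
tcp_rot: [0.111, 0.994, 0.0, -0.0]
contact_force: [-0.3, -0.6, -2.5]
opening: 0.151
finger_force: 78.6
```

```bash
python3 to.py .5028 -.1787 .097 167.5
```

```text
t 12.1 pos [ 0.5026 -0.1787  0.0975] yaw 167.29 q6 -1.881 F [-0.3 -0.6 -2.5] M [0.03 0.01 0.02]
shift [-0.0002  0.      0.0005] rot [ 0.     -0.0001 -0.0037]
```

Call:
carry_out(deltas=[0,0,0.0007,0,0,0,0,0,0.0007,0,0,0,0,0,0.0007,0,0,0])

```text
time: 12.48
eef_pos: [0.5027, -0.1787, 0.0969]
tcp_rot: [0.111, 0.994, 0.0, 0.0]
contact_force: [-1.1, -0.2, -2.1]
opening: 0.153
finger_force: 78.6
```

Call:
carry_out(deltas=[0,0,0,0,0,0.03,0,0,0,0,0,0.06,0,0,0,0,0,0.09,0,0,0,0,0,0.12,0,0,0,0,0,0.15])

```text
time: 13.1
eef_pos: [0.5026, -0.1787, 0.0968]
tcp_rot: [0.185, 0.983, -0.0, -0.0]
contact_force: [0.7, 0.0, -1.8]
opening: 0.147
finger_force: 78.7
```

```bash
python3 to.py .5027 -.1787 .097 167.3
```

```text
t 13.1 pos [ 0.5026 -0.1787  0.0968] yaw 158.63 q6 -1.729 F [ 0.7  0.  -1.8] M [0.02 0.05 0.27]
shift [-0.0001 -0.     -0.0002] rot [-2.000e-04 -1.000e-04 -1.513e-01]
```

Call:
carry_out(deltas=[0,0,0,0,0,0.05,0,0,0,0,0,0.1,0,0,0,0,0,0.15,0,0,0,0,0,0.2,0,0,0,0,0,0.25])

```text
time: 13.72
eef_pos: [0.5026, -0.1786, 0.0968]
tcp_rot: [0.307, 0.952, -0.0, -0.0]
contact_force: [0.8, -0.3, -2.1]
opening: 0.155
finger_force: 78.7
```

Call:
carry_out(deltas=[0,0,0,0,0,0.05,0,0,0,0,0,0.1,0,0,0,0,0,0.15,0,0,0,0,0,0.2,0,0,0,0,0,0.25])

```text
time: 14.35
eef_pos: [0.5027, -0.1785, 0.0968]
tcp_rot: [0.423, 0.906, 0.0, -0.0]
contact_force: [-0.6, 0.7, -0.9]
opening: 0.152
finger_force: 78.8
```

```bash
python3 to.py .5027 -.1787 .097 167.3
```

```text
t 14.35 pos [ 0.5027 -0.1785  0.0968] yaw 129.93 q6 -1.229 F [-0.6  0.7 -0.9] M [ 0.07 -0.02  0.27]
shift [-0.0001 -0.0001 -0.0002] rot [ 1.000e-04 -2.000e-04 -6.521e-01]
```

Call:
carry_out(deltas=[0,0,0,0,0,0.03,0,0,0,0,0,0.06,0,0,0,0,0,0.09,0,0,0,0,0,0.12,0,0,0,0,0,0.15])

```text
time: 14.98
eef_pos: [0.5027, -0.1785, 0.0968]
tcp_rot: [0.49, 0.872, 0.0, -0.0]
contact_force: [-0.4, 1.7, -1.9]
opening: 0.154
finger_force: 78.8
```

```bash
python3 to.py .5027 -.1787 .097 167.3
```

```text
t 14.975 pos [ 0.5027 -0.1785  0.0968] yaw 121.34 q6 -1.079 F [-0.4  1.7 -1.9] M [ 0.3  -0.02  0.3 ]
shift [-0.0002 -0.0001 -0.0002] rot [ 3.000e-04 -2.000e-04 -8.021e-01]
```

Call:
carry_out(deltas=[0,0,0,0,0,0.02,0,0,0,0,0,0.04,0,0,0,0,0,0.06])

```text
time: 15.35
eef_pos: [0.5027, -0.1785, 0.0968]
tcp_rot: [0.516, 0.857, 0.0, -0.0]
contact_force: [0.5, 1.8, -1.5]
opening: 0.157
finger_force: 78.8
```

```bash
python3 to.py .5027 -.1787 .097 167.3
```

```text
t 15.35 pos [ 0.5027 -0.1785  0.0968] yaw 117.94 q6 -1.019 F [ 0.5  1.8 -1.5] M [ 0.38 -0.09  0.28]
shift [-0.0002 -0.0001 -0.0002] rot [ 3.000e-04 -2.000e-04 -8.616e-01]
```

Call:
carry_out(deltas=[0,0,0,0,0,0.02,0,0,0,0,0,0.04])

```text
time: 15.6
eef_pos: [0.5027, -0.1786, 0.0968]
tcp_rot: [0.533, 0.846, 0.0, -0.0]
contact_force: [0.2, 2.2, -2.3]
opening: 0.15
finger_force: 78.8
```

```bash
python3 to.py .5027 -.1787 .097 167.3
```

```text
t 15.6 pos [ 0.5027 -0.1786  0.0968] yaw 115.64 q6 -0.979 F [ 0.2  2.2 -2.3] M [ 0.58 -0.05  0.28]
shift [-0.0001 -0.0001 -0.0002] rot [ 3.000e-04 -1.000e-04 -9.016e-01]
```

Call:
carry_out(deltas=[0.0004,0.0002,0,0,0,0,0.0004,0.0002,0,0,0,0.02,0.0004,0.0002,0,0,0,0.04])

```text
time: 15.98
eef_pos: [0.5027, -0.1784, 0.0969]
tcp_rot: [0.549, 0.836, -0.0, 0.0]
contact_force: [-0.2, 0.7, -1.8]
opening: 0.155
finger_force: 78.7
```

```bash
python3 to.py .5027 -.1787 .097 167.3
```

```text
t 15.975 pos [ 0.5027 -0.1784  0.0969] yaw 113.36 q6 -0.939 F [-0.2  0.7 -1.8] M [ 0.19 -0.1   0.29]
shift [-0.0002 -0.0001 -0.0001] rot [-3.000e-04  3.000e-04 -9.414e-01]
```

Call:
carry_out(deltas=[0,0,0,0,0,0.02,0,0,0,0,0,0.04])

```text
time: 16.23
eef_pos: [0.5027, -0.1784, 0.0968]
tcp_rot: [0.566, 0.824, -0.0, 0.0]
contact_force: [0.3, 0.4, -2.3]
opening: 0.155
finger_force: 78.7
```

```bash
python3 to.py .5027 -.1787 .097 167.3
```

```text
t 16.225 pos [ 0.5027 -0.1784  0.0968] yaw 111.07 q6 -0.899 F [ 0.3  0.4 -2.3] M [ 0.16 -0.08  0.26]
shift [-0.0003 -0.0001 -0.0002] rot [-2.000e-04  3.000e-04 -9.814e-01]
```

Better. I keep turning in small steps.

Call:
carry_out(deltas=[0,0,0,0,0,0.02,0,0,0,0,0,0.04])

```text
time: 16.48
eef_pos: [0.5027, -0.1784, 0.0969]
tcp_rot: [0.582, 0.813, -0.0, 0.0]
contact_force: [0.8, 0.4, -2.7]
opening: 0.15
finger_force: 78.7
```

```bash
python3 to.py .5027 -.1787 .097 167.3
```

```text
t 16.475 pos [ 0.5027 -0.1784  0.0969] yaw 108.78 q6 -0.859 F [ 0.8  0.4 -2.7] M [ 0.02 -0.08  0.25]
shift [-0.0003 -0.0001 -0.0001] rot [-2.0000e-04  3.0000e-04 -1.0214e+00]
```

Call:
carry_out(deltas=[0,0,0,0,0,0.02,0,0,0,0,0,0.04])

```text
time: 16.73
eef_pos: [0.5027, -0.1783, 0.0968]
tcp_rot: [0.598, 0.801, -0.0, 0.0]
contact_force: [1.0, -0.2, -2.6]
opening: 0.152
finger_force: 78.7
```

```bash
python3 to.py .5027 -.1787 .097 167.3
```

```text
t 16.725 pos [ 0.5027 -0.1783  0.0968] yaw 106.48 q6 -0.819 F [ 1.  -0.2 -2.6] M [-0.02 -0.07  0.29]
shift [-0.0003 -0.0001 -0.0002] rot [-1.0000e-04  3.0000e-04 -1.0615e+00]
```

Call:
carry_out(deltas=[0,0,0,0,0,0.02,0,0,0,0,0,0.04])

```text
time: 16.98
eef_pos: [0.5027, -0.1783, 0.0969]
tcp_rot: [0.614, 0.789, -0.0, 0.0]
contact_force: [0.4, -0.2, -2.6]
opening: 0.154
finger_force: 78.7
```

```bash
python3 to.py .5027 -.1787 .097 167.3
```

```text
t 16.975 pos [ 0.5027 -0.1783  0.0969] yaw 104.19 q6 -0.779 F [ 0.4 -0.2 -2.6] M [ 0.   -0.04  0.25]
shift [-0.0004 -0.0001 -0.0001] rot [-0.0000e+00  3.0000e-04 -1.1014e+00]
```

Call:
carry_out(deltas=[0,0,0,0,0,0.02,0,0,0,0,0,0.03])

```text
time: 17.23
eef_pos: [0.5027, -0.1783, 0.0968]
tcp_rot: [0.626, 0.78, -0.0, 0.0]
contact_force: [0.4, 0.5, -2.5]
opening: 0.156
finger_force: 78.7
```

```bash
python3 to.py .5027 -.1787 .097 167.3
```

```text
t 17.225 pos [ 0.5027 -0.1783  0.0968] yaw 102.5 q6 -0.749 F [ 0.4  0.5 -2.5] M [-0.07 -0.12  0.25]
shift [-0.0004 -0.0001 -0.0002] rot [-0.000e+00  2.000e-04 -1.131e+00]
```

Call:
carry_out(deltas=[0,0,0,0,0,0.015,0,0,0,0,0,0.03])

```text
time: 17.48
eef_pos: [0.5027, -0.1783, 0.0969]
tcp_rot: [0.638, 0.77, -0.0, 0.0]
contact_force: [1.2, -0.6, -1.5]
opening: 0.154
finger_force: 78.7
```

```bash
python3 to.py .5027 -.1787 .097 167.3
```

```text
t 17.475 pos [ 0.5027 -0.1783  0.0969] yaw 100.77 q6 -0.719 F [ 1.2 -0.6 -1.5] M [-0.05 -0.19  0.25]
shift [-0.0004 -0.0001 -0.0001] rot [-0.0000e+00  2.0000e-04 -1.1611e+00]
```

Call:
carry_out(deltas=[0,0,0,0,0,0.015,0,0,0,0,0,0.03])

```text
time: 17.73
eef_pos: [0.5027, -0.1783, 0.0969]
tcp_rot: [0.649, 0.761, -0.0, 0.0]
contact_force: [0.7, -0.7, -2.3]
opening: 0.152
finger_force: 78.9
```

```bash
python3 to.py .5027 -.1787 .097 167.3
```

```text
t 17.725 pos [ 0.5027 -0.1783  0.0969] yaw 99.11 q6 -0.69 F [ 0.7 -0.7 -2.3] M [-0.01 -0.13  0.61]
shift [-0.0004 -0.0001 -0.0001] rot [-1.0000e-04  3.0000e-04 -1.1902e+00]
```

Call:
carry_out(deltas=[0,0,0,0,0,0.001,0,0,0,0,0,0.002])

```text
time: 17.98
eef_pos: [0.5027, -0.1783, 0.0969]
tcp_rot: [0.649, 0.761, -0.0, 0.0]
contact_force: [0.8, -0.7, -3.1]
opening: 0.157
finger_force: 78.9
```

```bash
python3 to.py .5027 -.1787 .097 167.3
```

```text
t 17.975 pos [ 0.5027 -0.1783  0.0969] yaw 99.03 q6 -0.688 F [ 0.8 -0.7 -3.1] M [-0.09 -0.2   0.62]
shift [-0.0004 -0.0001 -0.0001] rot [-2.0000e-04  2.0000e-04 -1.1916e+00]
```

Call:
carry_out(deltas=[0,0,0,0,0,-0.02,0,0,0,0,0,-0.04,0,0,0,0,0,-0.055,0,0,0,0,0,-0.055])

```text
time: 18.48
eef_pos: [0.5025, -0.1782, 0.0967]
tcp_rot: [0.628, 0.778, 0.0, -0.0]
contact_force: [-0.8, -0.1, -2.4]
opening: 0.154
finger_force: 78.6
```

```bash
python3 to.py .5027 -.1787 .097 167.3
```

```text
t 18.475 pos [ 0.5025 -0.1782  0.0967] yaw 102.12 q6 -0.743 F [-0.8 -0.1 -2.4] M [-0.01  0.03  0.01]
shift [-0.0006  0.0001 -0.0003] rot [ 1.0000e-04 -6.0000e-04 -1.1376e+00]
```

Call:
carry_out(deltas=[0,0,-0.004,0,0,0,0,0,-0.01,0,0,0,0,0,-0.02,0,0,0,0,0,-0.05,0,0,0,0,0,-0.08,0,0,0])

```text
time: 19.1
eef_pos: [0.5026, -0.1782, 0.1782]
tcp_rot: [0.628, 0.778, 0.0, 0.0]
contact_force: [-0.5, -0.2, -3.0]
opening: 0.151
finger_force: 78.6
```

Call:
carry_out(deltas=[0.04,-0.01,0,0,0,-0.12,0.095,-0.02,0,0,0,-0.24,0.15,-0.03,0,0,0,-0.36,0.205,-0.04,0,0,0,-0.48,0.255,-0.05,0,0,0,-0.6])

```text
time: 19.73
eef_pos: [0.3994, 0.062, 0.1778]
tcp_rot: [0.369, 0.93, 0.0, 0.001]
contact_force: [1.2, 0.2, -2.7]
opening: 0.156
finger_force: 78.7
```

```bash
python3 to.py .4965 .1911 .12 145.63; python3 -c "
from h import *
im,d,K,M=shot('wrist'); P=cloud(d,K,M); T=T_of(ctrl.get_state()); Q=(P-T[:3,3])@T[:3,:3]; np.savez('c2',im=im,d=d,K=K,M=M)
h,s,v=cv2.split(cv2.cvtColor(im,cv2.COLOR_RGB2HSV))
for n,(im,d,K,M) in {'before':[np.load('c1.npz')[k] for k in ('im','d','K','M')],'now':(im,d,K,M)}.items():
    hand=np.array(ctrl.camera_model('wrist')['hand_eye']); Q=cloud(d,K,hand); h,s,v=cv2.split(cv2.cvtColor(im,cv2.COLOR_RGB2HSV))
    for nm,m in [('top',(h>100)&(h<130)&(s>120)&(abs(Q[...,2]+.0375)<.004)&(abs(Q[...,1])<.012)),('bar',(s<80)&(abs(Q[...,2]-.0085)<.004)&(abs(Q[...,1])<.018)&(Q[...,0]>.02)&(Q[...,0]<.05))]:
        q=Q[m]; r=cv2.minAreaRect((q[:,:2]*1000).astype(np.float32)) if len(q)>20 else None; print(n,nm,len(q),r,np.median(q[:,2]) if len(q) else '')
"
```

```text
t 19.725 pos [0.3994 0.062  0.1778] yaw 136.73 q6 -0.914 F [ 1.2  0.2 -2.7] M [0.05 0.01 0.04]
shift [0.0179 0.1604 0.058 ] rot [ 0.0013  0.0014 -0.1553]
before top 6866 ((0.29238128662109375, -0.2042837142944336), (13.971870422363281, 43.8290901184082), 89.88707733154297) -0.038043058983747345
before bar 2460 ((28.421289443969727, -0.05899524688720703), (16.92400550842285, 19.937602996826172), 0.31588730216026306) 0.007923448276411518
now top 6891 ((0.5858974456787109, -0.24602746963500977), (43.271610260009766, 13.988883018493652), 0.15932467579841614) -0.03810705669090535
now bar 2453 ((28.493335723876953, -0.08983993530273438), (16.962703704833984, 19.911701202392578), 0.03645243123173714) 0.007880845186319457
```

Nothing has slipped in the grip. Now over the rest.

Call:
carry_out(deltas=[0.004,0.045,0,0,0,-0.05,0.01,0.09,0,0,0,-0.1,0.015,0.135,0,0,0,-0.155,0.018,0.16,0.03,0,0,-0.155,0.018,0.16,0.058,0,0,-0.155])

```text
time: 20.4
eef_pos: [0.4987, 0.1906, 0.1193]
tcp_rot: [0.296, 0.955, 0.001, 0.001]
contact_force: [-0.9, 0.1, -3.4]
opening: 0.151
finger_force: 79.2
```

Call:
carry_out(deltas=[0,0,0,0,0,0,0,0,0,0,0,0,0,0,0,0,0,0])

```text
time: 20.78
eef_pos: [0.4983, 0.1889, 0.1209]
tcp_rot: [0.298, 0.955, 0.001, 0.002]
contact_force: [1.4, -0.5, -1.6]
opening: 0.154
finger_force: 79.1
```

```bash
python3 to.py .4965 .1911 .0445 145.63
```

```text
t 20.775 pos [0.4983 0.1889 0.1209] yaw 145.37 q6 -0.795 F [ 1.4 -0.5 -1.6] M [-0.03  0.01  0.  ]
shift [0.0029 0.0005 0.0764] rot [ 0.0025  0.0025 -0.0045]
```

Pins clear the rest top when TCP is above 0.057 m, so I go down to about 0.06 and check.

Call:
carry_out(deltas=[0.0028,0.0005,0.02,0.0025,0.0025,-0.0045,0.0028,0.0005,0.04,0.0025,0.0025,-0.0045,0.0028,0.0005,0.058,0.0025,0.0025,-0.0045,0.0028,0.0005,0.058,0.0025,0.0025,-0.0045,0.0028,0.0005,0.058,0.0025,0.0025,-0.0045])

```text
time: 21.4
eef_pos: [0.4955, 0.1911, 0.0611]
tcp_rot: [0.295, 0.955, -0.001, -0.001]
contact_force: [-0.4, -1.0, -1.7]
opening: 0.152
finger_force: 79.2
```

```bash
python3 to.py .4965 .1911 .0445 145.63
```

```text
t 21.4 pos [0.4955 0.1911 0.0611] yaw 145.66 q6 -0.795 F [-0.4 -1.  -1.7] M [ 0.01 -0.07  0.02]
shift [-0.0008  0.0006  0.0166] rot [-0.0021 -0.0021  0.0005]
```

Call:
carry_out(deltas=[-0.0006,0.0005,0.004,-0.002,-0.002,0,-0.0006,0.0005,0.008,-0.002,-0.002,0,-0.0006,0.0005,0.012,-0.002,-0.002,0,-0.0006,0.0005,0.015,-0.002,-0.002,0,-0.0006,0.0005,0.016,-0.002,-0.002,0])

```text
time: 22.02
eef_pos: [0.4956, 0.1911, 0.0445]
tcp_rot: [0.295, 0.955, -0.0, -0.001]
contact_force: [-0.6, 0.5, -1.3]
opening: 0.154
finger_force: 79.4
```

Call:
carry_out(deltas=[0,0,0,0,0,0,0,0,0,0,0,0])

```text
time: 22.28
eef_pos: [0.496, 0.1911, 0.0449]
tcp_rot: [0.295, 0.955, -0.0, -0.0]
contact_force: [-0.4, 0.6, -2.7]
opening: 0.153
finger_force: 79.5
```

```bash
python3 to.py .4965 .1911 .0445 145.63
```

```text
t 22.275 pos [0.496  0.1911 0.0449] yaw 145.66 q6 -0.795 F [-0.4  0.6 -2.7] M [ 0.05  0.03 -0.03]
shift [-0.0004  0.0003  0.0004] rot [-0.0003 -0.0003  0.0006]
```

Pins are in the slot with the bar about 0.4 mm above the rest. Release and withdraw.

Call:
carry_out(deltas=[0,0,0.0004,0,0,0,0,0,0.0004,0,0,0])

```text
time: 22.52
eef_pos: [0.4959, 0.1911, 0.0445]
tcp_rot: [0.295, 0.955, -0.0, -0.0]
contact_force: [-0.5, -0.8, -2.1]
opening: 0.155
finger_force: 79.5
```

Call:
carry_out(deltas=[0,0,0,0,0,0,0,0,0,0,0,0,0,0,0,0,0,0,0,0,0,0,0,0,0,0,0,0,0,0], grip=100)

```text
time: 23.15
eef_pos: [0.4959, 0.1911, 0.0445]
tcp_rot: [0.295, 0.955, -0.0, -0.0]
contact_force: [0.1, -0.2, -0.2]
opening: 1.003
finger_force: 0.0
```

Call:
carry_out(deltas=[0,0,-0.02,0,0,0,0,0,-0.06,0,0,0,0,0,-0.1,0,0,0,0,0,-0.14,0,0,0,0,0,-0.14,0,0,0])

```text
time: 23.78
eef_pos: [0.4984, 0.1916, 0.1889]
tcp_rot: [0.295, 0.955, 0.002, 0.004]
contact_force: [-0.1, -0.6, -0.5]
opening: 1.0
finger_force: 0.0
```

```bash
python3 sp.py e1; python3 -c "
from h import *
s=shot('side')[0]
save('e1v',np.hstack([cv2.resize(ctrl.read_camera('wrist')[0],(400,300)),cv2.resize(s[180:390,200:480],(400,300))]))"
```

```text
[0.4969 0.1913 0.1863] yaw 145.66703823193765
blue [495.4 190.8] [12.3 42.2] 55.5 0.0826
   tool-frame offset [ 0.0014 -0.0017  0.1862]
bar [495.4 191.2] [19.6 73.1] 55.0 0.0365
   tool-frame offset [ 0.0016 -0.0013  0.1862]
orange [496.9 191.1] [ 60.2 100.6] 55.9 0.0247
   tool-frame offset [ 0.0004 -0.0006  0.1863]
```

View pics/e1v.png

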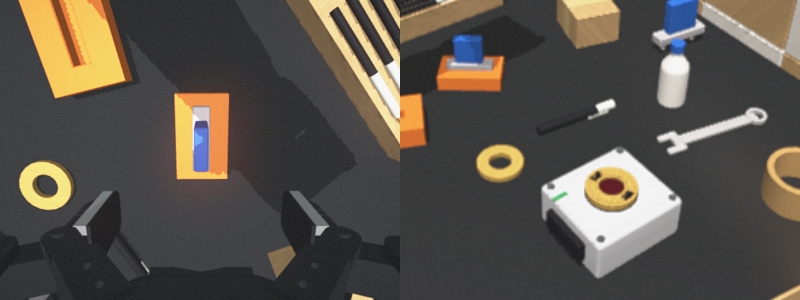

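The picture shows the spanner upright in the small orange rest (left (200,135), right (470,62)), the ring turned with its holes at (598,175) and (630,197), and everything else where it was.

```bash
python3 -c "
from plant import ctrl
print(ctrl.sign_off())"
```

```text
the job is handed in; nothing more can be done
None
```

I felt the spanner's pins down into the ring's holes while it was loose and turned the ring clockwise until the torque jumped from about 0.25 to 0.62 N m, which I took as its stop. The spanner stands back in its orange rest and the job is handed in at about 24 s; the sign-off gave no verdict.

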